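Lock a soil test cell with its pin spanner

ROBOT

A 7-joint arm with a two-finger parallel gripper is mounted at the origin on the work surface; the furniture and walls round the work are solid. World frame = base frame: x ahead of the robot, y to its left, z up, the work surface at z = 0. Lengths are in m, angles in rad, forces in N, time in s.
With the tool pointing down it reaches from about 0.425 to 1.025 m from the base axis. Payload 9.4 kg.
Tool frame: the origin (TCP) lies at the very end of the fingers, on their centre line; the grasp point (between the pads) lies 19 mm behind it; z points along the fingers, y is the line along which they close (so a half turn about z gives the same grasp; the last joint's range is limited). The gripper opens to 85 mm and grips with 20 to 120 N. Pads are 22 mm wide; open, the fingers measure 114 mm over their backs; the gripper's body (76 mm by 85 mm) begins 54 mm behind the grasp point. The pads swing forward as they close: fully open they stand 13 mm farther back than shut.
Start: joints at [-1.327, 0.599, -0.003, 1.599, 0.002, 0.943, -0.08], TCP at [0.229, 0.688, 0.231] pointing down, gripper open.
Joint ranges: [-2.57, 2.57], [-0.35, 1.97], [-1.29, 1.29], [0.11, 2.56], [-1.05, 4.19], [0.11, 1.86], [-2.63, 2.63]. Speed limits (rad/s): [2.22, 2.22, 3.01, 3.01, 3.14, 3.14, 3.14].

INTERFACE

Orientations are given as [roll, pitch, yaw] about the fixed x, y, z axes, in that order (R = Rz(yaw) Ry(pitch) Rx(roll)).
In Python, from rig import ctrl gives the robot as it stands.
- The arm moves only by the shell command python3 -m pendant 'ROWS' [FORCE]. ROWS is JSON, a list of rows, each a list of 7 numbers: the shift along the world's x, y, z in m, then the turn, a rotation vector about the world's x, y, z in rad, then the closure, from 0 (fully open) to 1 (shut). In form: [[dx, dy, dz, wx, wy, wz, fingers], ...]. A call has 1 to 5 rows; each row shifts and turns the commanded pose from where the row before left it; what a row does not reach is not made up. A row lasts 1/8 s, in which the tool goes at most 62.5 mm and 10.7 degrees, less where a joint would pass 70% of its speed; a pose out of reach is approached as far as the arm can. A call is refused whole if a number of a shift passes 0.0625 or a number of a turn 0.188, either way. A call with a gripper value outside its range is refused whole. The fingers move at their own pace and stop on an object; FORCE is the grip in N (left out, the last holds). Time passes only in rows, so rows that do not move let the fingers close. It gives the time, the measured TCP pose, the force, the opening and the grip force at its end, in the units of the state.
- ctrl.get_state(): the state, without advancing time (a new reading comes with each control period).
- ctrl.grab_frame(name): name is "side" or "top"; returns (picture, depth): 420x560x3 uint8, red, green, blue; 420x560 float32, m along the optical axis (not along the pixel's ray), 0 where there is no reading.
- ctrl.camera_params(name): a dict with "mtx" (3x3 intrinsics, pixels), "R" (3x3) and "t" (3): a world point X has camera coordinates R X + t. Camera axes: x right, y down, z forward; pixel columns grow to the right and rows downward; lengths in m; the calibration is good to about 2 mm. A picture is of the moment at which its call begins. camera_params takes no time and is no camera call.
- ctrl.sign_off(): hands the job in; it is judged then, once.
Trained networks look in the newest picture that a camera, given by its name, has taken for a name from the list of things; names that differ only in an ending like _2 or _b are one class to them, and where a whole thing is asked for, a point or a joint stands for the part that bears it (a point fixed in the world has none). Each returns a list of dicts, best first, with "p" (0 to 1); they miss things now and then, are a little off and sometimes report something else, mostly with a low value. They report only what shows in the picture. A call takes as long as a camera call.
- ctrl.boxes_of(camera, thing): "at" ([row, column] in pixels, amid what is visible of it).
The state is a dict: "time_s": time; "joint_positions": joint angles; "dq": joint speeds; "joint_efforts": joint torques, N m; "tcp_pos": TCP position; "tcp_rot": TCP orientation; "ft_force": force on the tool from outside, world axes, zero at the start; "torque": the same for the moment, N m; "grip_width": finger opening in m; "finger_force": force on a finger pad.
Only numpy, scipy, OpenCV 4.12 (cv2) and the standard library are available. Lean on these libraries where they do the work, as an engineer would, in place of code of your own. Each camera call takes 0.05 s, during which the arm holds its last target. There are 200 camera calls.

TASK

Lock the soil test cell: take the two-pronged pin spanner from its wooden rest, set both prongs fully into the two holes of the plate on top of the cell, and turn the collar clockwise (seen from above) until it is fully home against its stop. Work gently: feel for the holes without pressing hard, and do not force the collar once it has come up against the stop. Then put the spanner back upright in the slot of its rest and leave the other things on the bench as they are.

Things in the scene. Friction and masses are not known exactly. Their poses are not given: they have to be found in the camera images.
- cell: Round aluminium soil test cell bolted to the bench (cannot move). Flange 124 mm across, 12 mm thick; body 76 mm across; origin mid underside, z up; a short drain tube above the flange points along +x. On top, coaxial: a dark knurled lock collar (92 mm across, z 30 to 50 mm) carrying a square steel drive plate (64 x 64 mm, z 50 to 66 mm); both turn about the cell's vertical axis.
- plate_top (a point): Point on the cell's axis in the drive plate's flat top face, 66 mm above the bench; its axes are the cell's and do not turn with the plate. The plate has two round holes 9 mm wide, right through its 16 mm, on opposite sides, each 22 mm from the axis (44 mm apart); no others. The line through them is parallel to two edges of the square.
- collar (a joint): Collar turn, rad, clockwise from above: 0.25 to 0.55 at first, solid stop (home) at 1.10; stiff (0.15 N m), stays where left. Its zero, with the stop, is up to 0.15 rad off the cell's x axis either way, and the plate has 0.22 rad free play either way in the collar (0.05 N m moves it), both unmeasured: the hole line is clockwise of cell x by this value +-0.37. Turned clockwise, play goes first, then it drives.
- spanner_grip (a point): Grip centre of the loose steel pin spanner (0.2 kg), standing prongs down in its rest, z up; half a turn makes no difference. Upright paddle 26 (x) x 14 (y) x 60 mm high, this point in its middle; below it a crossbar 66 (x) x 22 x 12 mm, underside 42 mm below this point; two prongs 6 mm thick, round-ended, at x = +-22 mm, tips 55 mm below. Fully seated, this point is 108 mm above the bench.
- rest: Plain wooden rest, fixed to the bench, 100 (x) x 56 (y) x 30 mm high, origin mid underside. In its top a slot 58 (x) x 13 (y) mm, 22 mm deep, takes both prongs; the crossbar then lies on its top face with the spanner's grip centre 72 mm above the bench.
- rest_slot (a point): Middle of the slot's mouth in the rest's top face, 30 mm above the bench; x along the slot.
- weight: Bystander, to be left alone: small slotted metal weight, 32 mm across, 46 mm high; origin in the middle of its underside.
- timer: Bystander, to be left alone: flat grey digital timer 70 x 62 x 18 mm; origin in the middle of its underside.
- steel_cup: Bystander, to be left alone: small steel cup 43 mm across, 50 mm high; origin in the middle of its underside.
- thin_spatula: Bystander, to be left alone: narrow spatula lying flat, 191 mm long; origin in the middle of its underside.
- glass_jar: Bystander, to be left alone: glass jar with a grey lid, 86 mm across, 139 mm high; origin in the middle of its underside.
- oil_can: Bystander, to be left alone: slim spray can, 55 mm across, 171 mm high; origin in the middle of its underside.
- squeeze_bottle: Bystander, to be left alone: white wash bottle with a bent tube, 203 mm high; origin in the middle of its underside.
- tape_roll: Bystander, to be left alone: roll of grey tape lying flat, 97 mm across, 48 mm high; origin in the middle of its underside.

How it is judged:
By the outcome, as a careful person would: the job done as asked, in the order asked, and still so for the second after the job is handed in, with the robot touching nothing.
It also fails if it takes over 67 s, if anything falls off the work surface, if the arm or the gripper's body presses on something with over 40 N, if the wrist force passes 120 N, or if a joint passes its speed limit or range.

## Working session

There is one attempt and no reset: what is moved stays moved. The work goes in short steps, Python scripts to look and compute and a shell command to move; the robot and the scene stay as the last step left them, time stands still between calls to the robot, and variables do not carry over. Pictures are saved under pics/ and viewed, at most 10 in all, crops included, and the job is handed in when it is done.

```bash
ls; mkdir -p pics
python3 - <<'E'
from rig import ctrl
import cv2,numpy as np
s=ctrl.get_state(); print({k:np.round(v,3).tolist() for k,v in s.items()})
for c in("top","side"):
    im,d=ctrl.grab_frame(c); cv2.imwrite(f"pics/{c}0.png",im[:,:,::-1]); np.savez(f"pics/{c}0.npz",im=im,d=d)
    p=ctrl.camera_params(c); print(c,np.round(p["mtx"],1).tolist(),np.round(p["R"],3).tolist(),np.round(p["t"],3).tolist())
    for n in("cell","plate_top","spanner_grip","rest","rest_slot"):
        r=ctrl.boxes_of(c,n)[:2]
        for b in r:
            v,u=b["at"]; z=d[int(v),int(u)]; X=p["R"].T@(z*np.linalg.inv(p["mtx"])@[u,v,1]-p["t"])
            print(n,round(b["p"],2),np.round(b["at"]),np.round(X,3))
E
```

```text
pics
{'time_s': 0.0, 'joint_positions': [-1.327, 0.6, -0.003, 1.6, 0.002, 0.943, -0.08], 'dq': [-0.002, -0.001, 0.002, -0.001, 0.0, 0.002, -0.0], 'joint_efforts': [0.0, -77.648, 1.565, -25.8, 0.012, 0.009, 0.0], 'tcp_pos': [0.228, 0.688, 0.23], 'tcp_rot': [-3.14, 0.0, 2.821], 'ft_force': [0.604, -0.062, 0.362], 'torque': [0.045, -0.041, 0.015], 'finger_force': 0.0, 'grip_width': 0.086}
top [[443.6, 0.0, 285.6], [0.0, 443.6, 205.3], [0.0, 0.0, 1.0]] [[-0.016, -1.0, 0.005], [-0.993, 0.015, -0.117], [0.117, -0.007, -0.993]] [-0.052, 0.581, 1.062]
cell 0.7 [210. 173.] [0.569 0.209 0.062]
plate_top 0.78 [214. 173.] [0.56  0.208 0.069]
spanner_grip 0.66 [231. 351.] [ 0.511 -0.209  0.106]
spanner_grip 0.45 [274. 275.] [ 0.412 -0.031  0.002]
rest 0.55 [230. 342.] [ 0.517 -0.198  0.031]
rest_slot 0.78 [232. 344.] [ 0.511 -0.202  0.048]
side [[395.7, 0.0, 281.5], [0.0, 395.7, 207.2], [0.0, 0.0, 1.0]] [[-0.999, -0.049, -0.009], [-0.027, 0.674, -0.738], [0.042, -0.737, -0.674]] [0.584, 0.111, 0.912]
cell 0.56 [332. 287.] [0.561 0.257 0.065]
cell 0.54 [249. 268.] [0.616 0.018 0.013]
plate_top 0.72 [336. 283.] [0.568 0.263 0.064]
plate_top 0.65 [254. 188.] [0.762 0.125 0.113]
spanner_grip 0.64 [173. 316.] [ 0.505 -0.197  0.074]
rest 0.56 [190. 314.] [ 0.508 -0.186  0.026]
```

View pics/top0.png

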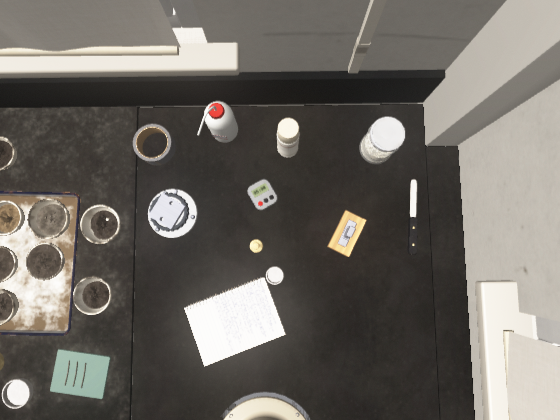

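View pics/side0.png

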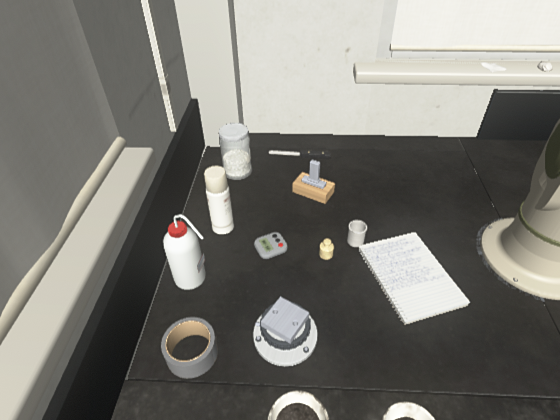

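The top view shows the cell at about (213,172) and the rest with the spanner at (233,347), given as row, column. The side view shows both plate holes. Next I'll get their shapes from the depth.

```bash
cat > h.py <<'E'
import numpy as np,cv2
from rig import ctrl
def cloud(c,d):
    p=ctrl.camera_params(c); v,u=np.mgrid[:d.shape[0],:d.shape[1]]
    P=np.stack([u,v,np.ones_like(u)],-1)@np.linalg.inv(p["mtx"]).T*d[...,None]
    return (P-p["t"])@p["R"]
def proj(c,X):
    p=ctrl.camera_params(c); q=p["mtx"]@(p["R"]@np.array(X)+p["t"]); return q[:2]/q[2]
def sel(P,cx,cy,r,z0,z1):
    return P[(np.hypot(P[...,0]-cx,P[...,1]-cy)<r)&(P[...,2]>z0)&(P[...,2]<z1)]
def rect(Q):
    (c,s,a)=cv2.minAreaRect((Q[:,:2]*1000).astype(np.float32)); return np.round(c,1),np.round(s,1),round(a,1),len(Q)
def rectify(c,im,x0,y0,z,half,n=400):
    """view of plane z seen from above: column = +x right, row = -y down"""
    s=n/2/half
    W=np.array([[x0-half,y0+half],[x0+half,y0+half],[x0+half,y0-half],[x0-half,y0-half]])
    src=np.float32([proj(c,[x,y,z]) for x,y in W]); dst=np.float32([[0,0],[n,0],[n,n],[0,n]])
    return cv2.warpPerspective(im,cv2.getPerspectiveTransform(src,dst),(n,n),flags=cv2.INTER_CUBIC)
E
python3 - <<'E'
from h import *
T=[]
for c in("top","side"):
    f=np.load(f"pics/{c}0.npz"); P=cloud(c,f["d"])
    print(c)
    print("bench z",np.median(sel(P,.5,0,.05,-.05,.02)[:,2]))
    print("rest",rect(sel(P,.513,-.2,.07,.022,.036)))
    q=sel(P,.513,-.2,.07,.085,.13);print("paddle",rect(q) if len(q)>3 else 0)
    q=sel(P,.513,-.2,.07,.037,.048);print("bar",rect(q) if len(q)>3 else 0)
    q=sel(P,.565,.21,.07,.06,.08);print("plate",rect(q),q[:,2].mean())
    q=sel(P,.565,.21,.09,.006,.018);print("flange",rect(q))
    im=f["im"][:,:,::-1]
    T.append(np.hstack([rectify(c,im,.565,.21,.066,.07,400),rectify(c,im,.513,-.2,.03,.07,400)]))
cv2.imwrite("pics/rec.png",cv2.resize(np.vstack(T),(600,600)))
E
```

```text
top
bench z 0.0013212454009400893
rest (array([ 509. , -210.7]), array([56.3, 99.5]), 62.6, 668)
paddle (array([ 509.2, -209.2]), array([13.7, 26.8]), 61.3, 77)
bar (array([ 515.7, -213.9]), array([31.6, 83. ]), 52.5, 151)
plate (array([567.5, 224.8]), array([65.3, 64. ]), 58.7, 714) 0.06702871975692948
flange (array([561.9, 217.7]), array([157.1, 142.9]), 33.4, 675)
side
bench z -0.0005528002731925528
rest (array([ 509.2, -208.7]), array([ 62.3, 101. ]), 62.3, 403)
paddle (array([ 508.4, -206.3]), array([16.8, 24.8]), 65.3, 80)
bar (array([ 509.1, -206.4]), array([24.3, 66.3]), 63.4, 126)
plate (array([567.4, 227. ]), array([65.8, 65.2]), 59.8, 1127) 0.0650978204162045
flange (array([566.8, 239.6]), array([123.5,  98.7]), 1.8, 1158)
```

View pics/rec.png

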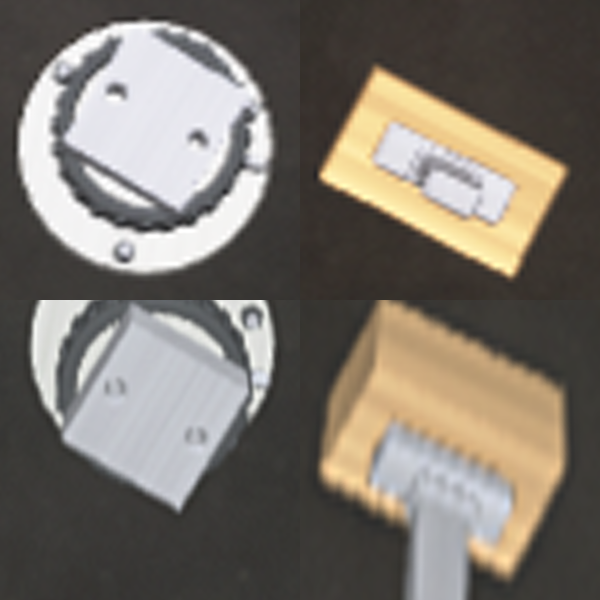

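The rectified top view puts the plate holes at tile pixels (117,91) and (199,137), given as column, row. That gives the plate centre at about (0.568, 0.227) with the hole line at about -30°. The rest and spanner are at about (0.509, -0.209) with yaw -27.5°. I'm setting off for the spanner.

```bash
python3 -m pendant '[[0.0316,-0.0483,0,0,0,-0.03,0],[0.0316,-0.0483,0,0,0,-0.03,0],[0.0316,-0.0483,0,0,0,-0.03,0],[0.0316,-0.0483,0,0,0,-0.03,0],[0.0316,-0.0483,0,0,0,-0.04,0]]'
python3 -m pendant '[[0.0316,-0.0483,0,0,0,0,0],[0.0316,-0.0483,0,0,0,0,0],[0.006,-0.056,0,0,0,0,0],[0.006,-0.056,0,0,0,0,0],[0.006,-0.056,0,0,0,0,0]]'
python3 -m pendant '[[0.006,-0.056,0,0,0,0,0],[0.006,-0.056,0,0,0,0,0],[0.006,-0.056,0,0,0,0,0],[0.006,-0.056,0,0,0,0,0],[0.006,-0.056,0,0,0,0,0]]'
python3 -m pendant '[[0,0,0,0,0,0,0],[0,0,0,0,0,0,0]]'; python3 -c "
from h import *
s=ctrl.get_state(); print(np.round(s['joint_positions'],3),s['tcp_pos'],s['tcp_rot'],s['ft_force'])"
```

```text
time_s: 1.23
tcp_pos: [0.3876, 0.445, 0.2316]
tcp_rot: [3.141, 0.0, 2.66]
ft_force: [1.5, -0.1, 0.5]
grip_width: 0.0848
finger_force: 0.0
time_s: 1.85
tcp_pos: [0.4681, 0.1802, 0.2315]
tcp_rot: [3.141, 0.001, 2.661]
ft_force: [0.9, -0.1, -0.8]
grip_width: 0.0852
finger_force: 0.0
time_s: 2.48
tcp_pos: [0.4981, -0.0999, 0.2317]
tcp_rot: [3.141, 0.001, 2.661]
ft_force: [1.8, 0.2, -0.5]
grip_width: 0.0856
finger_force: 0.0
time_s: 2.72
tcp_pos: [0.4977, -0.0979, 0.2313]
tcp_rot: [3.141, -0.0, 2.66]
ft_force: [-0.4, -0.1, 0.3]
grip_width: 0.0853
finger_force: 0.0
[-0.003  0.341  0.113  2.097 -0.059  0.707  1.237] [ 0.4977499  -0.09786081  0.23130601] [ 3.14125787e+00 -1.16121382e-04  2.66020174e+00] [-0.42014844 -0.12352207  0.28859008]
```

```bash
python3 -m pendant '[[0.0056,-0.055,0,0,0,0,0],[0.0056,-0.0555,0,0,0,0,0],[0,0,-0.04,0,0,0,0],[0,0,-0.04,0,0,0,0],[0,0,-0.03,0,0,0,0]]'
python3 -m pendant '[[0,0,-0.03,0,0,0,0],[0,0,-0.02,0,0,0,0],[0,0,-0.014,0,0,0,0],[0,0,0,0,0,0,0],[0,0,0,0,0,0,0]]'
python3 -c "
from h import *
for c in ('top','side'):
    im,d=ctrl.grab_frame(c); u,v=proj(c,[.509,-.209,.07]).astype(int)
    k=cv2.resize(im[max(0,v-60):v+60,u-60:u+60,::-1],(400,400),interpolation=3); globals()[c]=k
cv2.imwrite('pics/grasp.png',np.hstack([top,side]))"
```

```text
time_s: 3.35
tcp_pos: [0.5092, -0.2065, 0.1199]
tcp_rot: [3.141, -0.001, 2.664]
ft_force: [-0.9, -0.5, -0.5]
grip_width: 0.0854
finger_force: 0.0
time_s: 3.98
tcp_pos: [0.5095, -0.2083, 0.0579]
tcp_rot: [3.141, 0.001, 2.661]
ft_force: [-0.1, -0.5, -0.4]
grip_width: 0.0851
finger_force: 0.0
```

View pics/grasp.png

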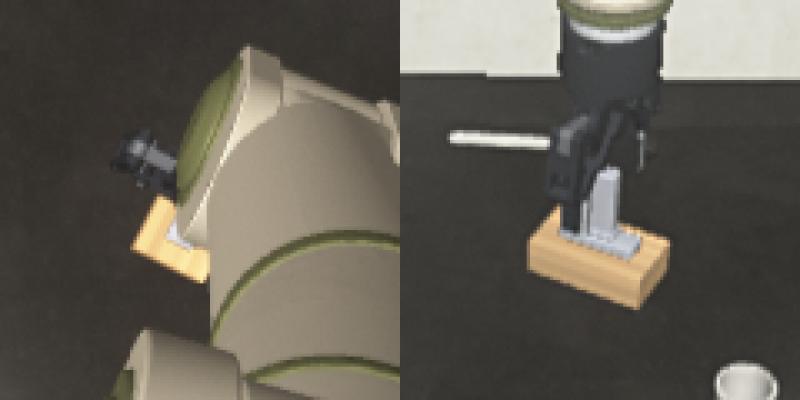

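The side view shows the open fingers on either side of the paddle at crop (605,200). I'll close now.

```bash
python3 -m pendant '[[0,0,0,0,0,0,0.3],[0,0,0,0,0,0,0.5],[0,0,0,0,0,0,0.7],[0,0,0,0,0,0,1],[0,0,0,0,0,0,1]]' 60
python3 -m pendant '[[0,0,0,0,0,0,1],[0,0,0,0,0,0,1],[0,0,0,0,0,0,1]]'
```

```text
time_s: 4.7
tcp_pos: [0.509, -0.2086, 0.0574]
tcp_rot: [-3.142, 0.0, 2.661]
ft_force: [-0.3, 1.0, 2.8]
grip_width: 0.013
finger_force: 58.4
time_s: 5.08
tcp_pos: [0.509, -0.2086, 0.0574]
tcp_rot: [-3.142, 0.0, 2.661]
ft_force: [0.1, -0.2, 4.1]
grip_width: 0.0132
finger_force: 58.6
```

```bash
python3 -m pendant '[[0,0,0.01,0,0,0,1],[0,0,0.02,0,0,0,1],[0,0,0.03,0,0,0,1],[0,0,0.03,0,0,0,1],[0,0,0.02,0,0,0,1]]'
python3 -m pendant '[[0.008,0.054,0,0,0,-0.02,1],[0.008,0.054,0,0,0,-0.02,1],[0.008,0.055,0,0,0,-0.01,1],[0.008,0.055,0,0,0,0,1],[0.008,0.055,0,0,0,0,1]]'
python3 -m pendant '[[0.008,0.055,0,0,0,0,1],[0.006,0.055,0,0,0,0,1],[0.004,0.03,0,0,0,0,1],[0.001,0.0225,0,0,0,0,1],[0,0,0,0,0,0,1]]'
python3 -m pendant '[[0,0,0,0,0,0,1],[0,0,0,0,0,0,1]]'
python3 -c "
from h import *
for c in ('top','side'):
    im,d=ctrl.grab_frame(c); np.savez(f'pics/{c}1.npz',im=im,d=d);u,v=proj(c,[.568,.227,.09]).astype(int)
    k=cv2.resize(im[max(0,v-50):v+50,u-50:u+50,::-1],(400,400),interpolation=3); globals()[c]=k
cv2.imwrite('pics/cell.png',np.hstack([top,side]))"
```

```text
time_s: 5.7
tcp_pos: [0.509, -0.2086, 0.1689]
tcp_rot: [3.141, 0.001, 2.661]
ft_force: [0.5, -0.1, -1.7]
grip_width: 0.0136
finger_force: 58.5
time_s: 6.32
tcp_pos: [0.5489, 0.0662, 0.1677]
tcp_rot: [3.142, 0.0, 2.611]
ft_force: [1.1, -0.7, -1.9]
grip_width: 0.0135
finger_force: 58.7
time_s: 6.95
tcp_pos: [0.5676, 0.2284, 0.1672]
tcp_rot: [3.142, -0.0, 2.613]
ft_force: [-0.5, -0.5, -2.2]
grip_width: 0.0137
finger_force: 58.7
time_s: 7.2
tcp_pos: [0.5682, 0.2251, 0.1674]
tcp_rot: [-3.141, 0.0, 2.609]
ft_force: [0.3, -0.1, -1.9]
grip_width: 0.0131
finger_force: 58.7
```

View pics/cell.png

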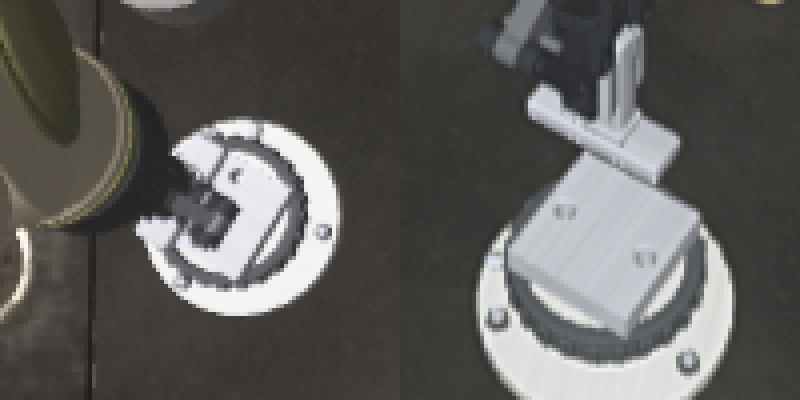

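The side view shows the bar parallel to the hole line, with the holes at crop (563,212) and (645,258). I'll lower it to just above the plate and compare again.

```bash
python3 -m pendant '[[0,0.0015,-0.02,0,0,0,1],[0,0,-0.02,0,0,0,1],[0,0,-0.012,0,0,0,1],[0,0,0,0,0,0,1],[0,0,0,0,0,0,1]]'
python3 -c "
from h import *
f=np.load('pics/side0.npz')['im']
im,d=ctrl.grab_frame('side'); np.savez('pics/side2.npz',im=im,d=d);P=cloud('side',d)
q=sel(P,.568,.227,.06,.078,.101);print(rect(q),q[:,2].min())
q=sel(P,.568,.227,.06,.0945,.105);print(rect(q))
s=ctrl.get_state();print(s['tcp_pos'],s['tcp_rot'])
u,v=proj('side',[.568,.227,.08]).astype(int)
k=lambda a:cv2.resize(a[v-35:v+35,u-35:u+35,::-1],(400,400),interpolation=3)
cv2.imwrite('pics/cell2.png',np.hstack([k(f),k(im)]));print(u,v,proj('side',[.568,.227,.066]))"
```

```text
time_s: 7.92
tcp_pos: [0.5684, 0.2283, 0.1158]
tcp_rot: [3.141, 0.001, 2.611]
ft_force: [0.7, 0.5, -1.1]
grip_width: 0.0132
finger_force: 58.9
(array([569. , 230.3]), array([22. , 66.7]), 61.1, 253) 0.08794908268432726
(array([568., 230.]), array([22. , 64.8]), 59.6, 244)
[0.56846544 0.22841275 0.11596647] [3.14077234e+00 6.39598661e-04 2.61058741e+00]
284 312 [284.42859537 316.80995786]
```

View pics/cell2.png

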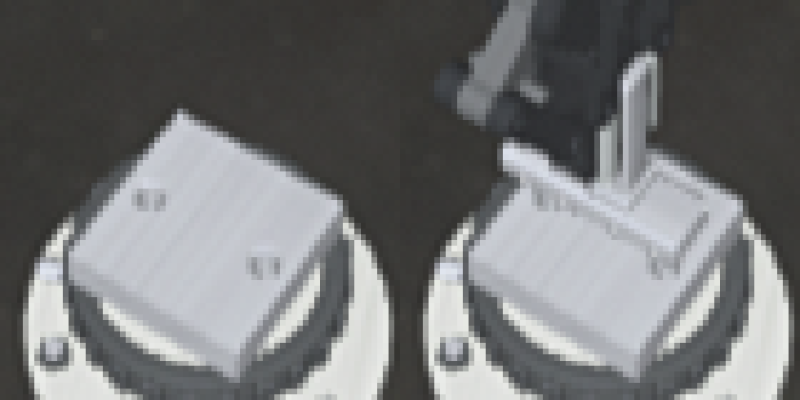

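```bash
python3 -m pendant '[[-0.0004,-0.0024,-0.004,0,0,0,1],[0,0,-0.003,0,0,0,1],[0,0,0,0,0,0,1]]'
python3 -m pendant '[[0,0,-0.0015,0,0,0,1],[0,0,-0.001,0,0,0,1],[0,0,0,0,0,0,1]]'
python3 -m pendant '[[0,0,-0.001,0,0,0,1],[0,0,0,0,0,0,1]]'
```

```text
time_s: 8.35
tcp_pos: [0.5675, 0.2259, 0.1081]
tcp_rot: [-3.141, -0.0, 2.611]
ft_force: [-0.5, 0.5, -2.0]
grip_width: 0.0129
finger_force: 58.9
time_s: 8.72
tcp_pos: [0.5676, 0.226, 0.1057]
tcp_rot: [-3.141, -0.0, 2.611]
ft_force: [0.5, -0.2, -1.5]
grip_width: 0.0132
finger_force: 58.9
time_s: 8.98
tcp_pos: [0.5676, 0.226, 0.1047]
tcp_rot: [-3.142, 0.0, 2.611]
ft_force: [-0.2, 0.2, -1.3]
grip_width: 0.0136
finger_force: 58.9
```

```bash
python3 -m pendant '[[0,0,-0.001,0,0,0,1],[0,0,-0.001,0,0,0,1]]'
python3 -m pendant '[[0,0,-0.001,0,0,0,1],[0,0,-0.001,0,0,0,1]]'
python3 -c "
from h import *
s=ctrl.get_state();print(s['tcp_pos'],s['ft_force'],s['torque'])"
```

```text
time_s: 9.22
tcp_pos: [0.5676, 0.2261, 0.1027]
tcp_rot: [3.142, 0.0, 2.611]
ft_force: [0.7, -0.0, -1.9]
grip_width: 0.0133
finger_force: 58.9
time_s: 9.48
tcp_pos: [0.5676, 0.226, 0.1007]
tcp_rot: [-3.142, 0.0, 2.611]
ft_force: [0.5, -0.2, -1.7]
grip_width: 0.0131
finger_force: 58.9
[0.56761278 0.22602434 0.10068353] [ 0.5003778  -0.17050002 -1.74940228] [-0.05852118 -0.01345158  0.03917229]
```

The prongs are about 6 mm into the holes with no side force. I'll go on down to seat them.

```bash
python3 -m pendant '[[0,0,-0.002,0,0,0,1],[0,0,-0.002,0,0,0,1],[0,0,-0.001,0,0,0,1]]'
python3 -m pendant '[[0,0,-0.001,0,0,0,1],[0,0,-0.0005,0,0,0,1],[0,0,0,0,0,0,1]]'
python3 -m pendant '[[0,0,-0.0005,0,0,0,1],[0,0,-0.0005,0,0,0,1],[0,0,0,0,0,0,1]]'
python3 -c "
from h import *
s=ctrl.get_state();print(s['tcp_pos'],s['ft_force'],s['torque'])"
```

```text
time_s: 9.85
tcp_pos: [0.5675, 0.226, 0.0956]
tcp_rot: [-3.141, -0.0, 2.611]
ft_force: [0.2, 0.2, -2.1]
grip_width: 0.0133
finger_force: 58.9
time_s: 10.22
tcp_pos: [0.5676, 0.226, 0.0942]
tcp_rot: [-3.142, 0.0, 2.611]
ft_force: [0.1, 0.9, -1.3]
grip_width: 0.0134
finger_force: 58.9
time_s: 10.6
tcp_pos: [0.5677, 0.226, 0.0934]
tcp_rot: [3.141, 0.0, 2.611]
ft_force: [-0.1, 0.3, -0.4]
grip_width: 0.0132
finger_force: 59.1
[0.56766883 0.22604971 0.09339294] [-0.05324552  0.26804335 -0.41091879] [-0.04775202  0.06679276  0.03076441]
```

```bash
cat > s.py <<'E'
from h import *
s=ctrl.get_state();print("STATE",np.round(s['tcp_pos'],4),np.round(s['tcp_rot'][2],3),'F',np.round(s['ft_force'],1),'T',np.round(s['torque'],3))
E
python3 -m pendant '[[0,0,-0.0006,0,0,0,1],[0,0,0,0,0,0,1]]';python3 s.py
python3 -m pendant '[[0,0,0,0,0,-0.04,1],[0,0,0,0,0,-0.04,1]]' >/dev/null;python3 s.py
python3 -m pendant '[[0,0,0,0,0,-0.04,1],[0,0,0,0,0,-0.04,1]]'>/dev/null;python3 s.py
python3 -m pendant '[[0,0,0,0,0,-0.04,1],[0,0,0,0,0,-0.04,1]]'>/dev/null;python3 s.py
```

```text
time_s: 10.85
tcp_pos: [0.5677, 0.226, 0.0933]
tcp_rot: [3.141, 0.0, 2.611]
ft_force: [-1.7, 0.2, 5.7]
grip_width: 0.0138
finger_force: 60.2
STATE [0.5677 0.226  0.0933] 2.611 F [-1.7  0.2  5.7] T [-0.166  0.487 -0.004]
STATE [0.5679 0.2261 0.0933] 2.529 F [-0.   0.1  6.2] T [-0.17   0.305  0.055]
STATE [0.568  0.226  0.0933] 2.449 F [-1.1 -0.8  6.8] T [-0.191  0.306  0.083]
STATE [0.5679 0.226  0.0933] 2.369 F [-0.9 -1.1  6.1] T [-0.179  0.323  0.07 ]
```

```bash
python3 -m pendant '[[0,0,0,0,0,-0.04,1],[0,0,0,0,0,-0.04,1]]' >/dev/null;python3 s.py
python3 -m pendant '[[0,0,0,0,0,-0.04,1],[0,0,0,0,0,-0.04,1]]'>/dev/null;python3 s.py
python3 -m pendant '[[0,0,0,0,0,-0.04,1],[0,0,0,0,0,-0.04,1]]'>/dev/null;python3 s.py
```

```text
STATE [0.5679 0.226  0.0933] 2.289 F [-1.2 -0.3  5.6] T [-0.208  0.334  0.074]
STATE [0.5679 0.226  0.0933] 2.209 F [-1.2 -0.9  6.4] T [-0.201  0.361  0.156]
STATE [0.5679 0.2259 0.0933] 2.129 F [-1.7 -1.3  6.4] T [-0.228  0.35   0.187]
```

```bash
python3 -m pendant '[[0,0,0,0,0,-0.03,1],[0,0,0,0,0,-0.03,1]]' >/dev/null;python3 s.py
python3 -m pendant '[[0,0,0,0,0,-0.03,1],[0,0,0,0,0,-0.02,1]]'>/dev/null;python3 s.py
python3 -m pendant '[[0,0,0,0,0,-0.02,1]]'>/dev/null;python3 s.py
python3 -m pendant '[[0,0,0,0,0,-0.02,1]]'>/dev/null;python3 s.py
```

```text
STATE [0.5679 0.226  0.0933] 2.07 F [-1.2 -0.4  6. ] T [-0.246  0.372  0.125]
STATE [0.5679 0.2259 0.0933] 2.02 F [-1.8 -1.7  6.4] T [-0.285  0.352  0.146]
STATE [0.5679 0.226  0.0933] 2.0 F [-1.4 -0.7  6.1] T [-0.325  0.343  0.072]
STATE [0.5678 0.2259 0.0933] 1.98 F [-2.2 -1.2  5.8] T [-0.248  0.398  0.159]
```

```bash
python3 -m pendant '[[0,0,0,0,0,-0.02,1]]' >/dev/null;python3 s.py
python3 -m pendant '[[0,0,0,0,0,-0.02,1]]'>/dev/null;python3 s.py
```

```text
STATE [0.5678 0.2259 0.0933] 1.96 F [-1.7 -1.4  7.6] T [-0.273  0.395  0.169]
STATE [0.5678 0.2259 0.0933] 1.94 F [-2.1 -1.2  6.4] T [-0.243  0.382  0.212]
```

```bash
python3 -m pendant '[[0,0,0,0,0,-0.02,1]]' >/dev/null;python3 s.py
python3 -m pendant '[[0,0,0,0,0,-0.02,1]]'>/dev/null;python3 s.py
python3 -m pendant '[[0,0,0,0,0,0,1]]'>/dev/null;python3 s.py
```

```text
STATE [0.5679 0.226  0.0933] 1.92 F [-1.3  0.2  6.4] T [-0.302  0.421  0.152]
STATE [0.5678 0.2259 0.0933] 1.9 F [-2.5 -1.7  5.9] T [-0.298  0.449  0.163]
STATE [0.5678 0.2259 0.0933] 1.9 F [-0.9 -0.9  6.8] T [-0.249  0.412  0.075]
```

```bash
for i in 1; do :; done
python3 -m pendant '[[0,0,0,0,0,-0.02,1]]' >/dev/null;python3 s.py
python3 -m pendant '[[0,0,0,0,0,-0.02,1]]'>/dev/null;python3 s.py
python3 -m pendant '[[0,0,0,0,0,-0.02,1]]'>/dev/null;python3 s.py
```

```text
STATE [0.5678 0.2259 0.0932] 1.88 F [-1.3 -1.5  6.4] T [-0.26   0.466  0.145]
STATE [0.5678 0.2259 0.0933] 1.86 F [-1.2 -1.2  6.5] T [-0.272  0.422  0.117]
STATE [0.5678 0.2259 0.0933] 1.84 F [-1.5 -1.3  6.9] T [-0.286  0.408  0.174]
```

```bash
python3 -m pendant '[[0,0,0,0,0,-0.02,1]]' >/dev/null;python3 s.py
python3 -m pendant '[[0,0,0,0,0,-0.02,1]]'>/dev/null;python3 s.py
python3 -m pendant '[[0,0,0,0,0,-0.02,1]]'>/dev/null;python3 s.py
```

```text
STATE [0.5678 0.2259 0.0933] 1.82 F [-1.  -0.3  7.5] T [-0.268  0.45   0.179]
STATE [0.5678 0.2259 0.0933] 1.8 F [-2.2 -0.9  7.4] T [-0.228  0.45   0.113]
STATE [0.5678 0.2259 0.0933] 1.78 F [-1.9 -1.4  5.8] T [-0.268  0.479  0.165]
```

```bash
python3 -m pendant '[[0,0,0,0,0,-0.02,1]]' >/dev/null;python3 s.py
python3 -m pendant '[[0,0,0,0,0,-0.02,1]]'>/dev/null;python3 s.py
python3 -m pendant '[[0,0,0,0,0,-0.02,1]]'>/dev/null;python3 s.py
```

```text
STATE [0.5678 0.2259 0.0933] 1.76 F [-0.9 -1.1  6.8] T [-0.295  0.386  0.155]
STATE [0.5678 0.2259 0.0933] 1.74 F [-1.1 -1.7  6.2] T [-0.264  0.416  0.134]
STATE [0.5678 0.2259 0.0933] 1.72 F [-0.6 -0.8  6.7] T [-0.256  0.5    0.195]
```

```bash
python3 -m pendant '[[0,0,0,0,0,-0.02,1]]' >/dev/null;python3 s.py
python3 -m pendant '[[0,0,0,0,0,-0.02,1]]'>/dev/null;python3 s.py
python3 -m pendant '[[0,0,0,0,0,0,1]]'>/dev/null;python3 s.py
```

```text
STATE [0.5678 0.2259 0.0933] 1.7 F [-1.9 -0.7  7.6] T [-0.298  0.443  0.168]
STATE [0.5678 0.2259 0.0933] 1.68 F [-2.8 -2.1  6.7] T [-0.261  0.438  0.135]
STATE [0.5678 0.2259 0.0933] 1.68 F [-1.4 -0.4  7.3] T [-0.232  0.428  0.061]
```

```bash
python3 -c "
from h import *
im,d=ctrl.grab_frame('side'); P=cloud('side',d)
q=sel(P,.568,.227,.06,.055,.07);print('plate',rect(q))
q=sel(P,.568,.227,.06,.075,.09);print('bar',rect(q))
cv2.imwrite('pics/cell3.png',cv2.resize(im[270:375,215:355,::-1],(700,525),interpolation=3))"
```

```text
plate (array([567.5, 226.5]), array([64.1, 66.8]), 10.2, 733)
bar (array([565.8, 242.2]), array([21.5, 34.5]), 6.8, 183)
```

View pics/cell3.png

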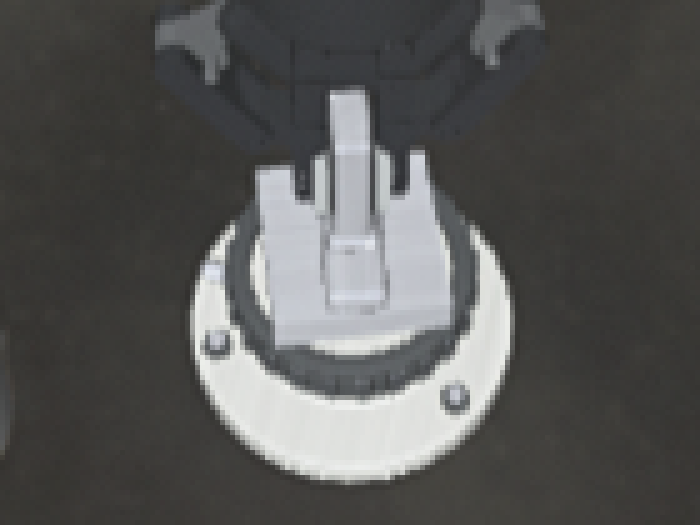

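The plate has followed the spanner, and the crossbar sits flat on it around (355,290). I'll continue in small steps until the torque rises.

```bash
python3 -m pendant '[[0,0,0,0,0,-0.02,1]]' >/dev/null;python3 s.py
python3 -m pendant '[[0,0,0,0,0,-0.02,1]]'>/dev/null;python3 s.py
```

```text
STATE [0.5678 0.2259 0.0933] 1.66 F [-1.7 -1.3  6.9] T [-0.302  0.441  0.147]
STATE [0.5678 0.2259 0.0933] 1.64 F [-1.4 -0.7  6.1] T [-0.282  0.493  0.159]
```

```bash
python3 -m pendant '[[0,0,0,0,0,-0.02,1]]' >/dev/null;python3 s.py
python3 -m pendant '[[0,0,0,0,0,-0.02,1]]'>/dev/null;python3 s.py
```

```text
STATE [0.5678 0.2259 0.0933] 1.62 F [-2.4 -1.2  6.7] T [-0.254  0.455  0.16 ]
STATE [0.5677 0.2259 0.0933] 1.6 F [-0.9 -0.6  7. ] T [-0.32   0.469  0.117]
```

```bash
python3 -m pendant '[[0,0,0,0,0,-0.015,1]]' >/dev/null;python3 s.py
python3 -m pendant '[[0,0,0,0,0,-0.015,1]]'>/dev/null;python3 s.py
```

```text
STATE [0.5678 0.2259 0.0933] 1.585 F [-1.7 -0.6  7. ] T [-0.257  0.512  0.12 ]
STATE [0.5677 0.2259 0.0933] 1.57 F [-2.3 -0.7  8.3] T [-0.212  0.462  0.202]
```

```bash
python3 -m pendant '[[0,0,0,0,0,-0.015,1]]' >/dev/null;python3 s.py
python3 -m pendant '[[0,0,0,0,0,-0.015,1]]'>/dev/null;python3 s.py
```

```text
STATE [0.5677 0.2259 0.0933] 1.555 F [-1.6 -1.6  6.2] T [-0.226  0.464  0.106]
STATE [0.5677 0.2259 0.0933] 1.54 F [-1.3 -1.6  6.9] T [-0.309  0.477  0.199]
```

```bash
python3 -m pendant '[[0,0,0,0,0,-0.015,1]]' >/dev/null;python3 s.py
python3 -m pendant '[[0,0,0,0,0,-0.015,1]]'>/dev/null;python3 s.py
```

```text
STATE [0.5677 0.2259 0.0933] 1.525 F [-2.1 -0.8  7.1] T [-0.26   0.489  0.149]
STATE [0.5677 0.2259 0.0933] 1.51 F [-1.5 -0.2  6.3] T [-0.256  0.529  0.11 ]
```

```bash
python3 -m pendant '[[0,0,0,0,0,-0.015,1]]' >/dev/null;python3 s.py
python3 -m pendant '[[0,0,0,0,0,-0.015,1]]'>/dev/null;python3 s.py
```

```text
STATE [0.5677 0.2259 0.0933] 1.495 F [-2.1 -1.2  7.3] T [-0.265  0.55   0.151]
STATE [0.5677 0.2259 0.0933] 1.48 F [-1.2 -0.1  6.3] T [-0.263  0.491  0.157]
```

```bash
python3 -c "
from h import *
im,d=ctrl.grab_frame('side'); P=cloud('side',d)
q=sel(P,.568,.227,.06,.055,.07);print('plate',rect(q))
q=sel(P,.568,.227,.06,.075,.09);print('bar',rect(q))
for c in('side','top'):
    Q=cloud(c,np.load(f'pics/{c}0.npz')['d']); q=sel(Q,.568,.227,.085,.0155,.035); q=q[np.hypot(q[:,0]-.568,q[:,1]-.226)>.049]; a=np.degrees(np.arctan2(q[:,1]-.226,q[:,0]-.568));print(c,np.round(np.sort(a)),)
cv2.imwrite('pics/cell4.png',cv2.resize(im[270:375,215:355,::-1],(700,525),interpolation=3))"
```

```text
plate (array([567.5, 226.7]), array([66.6, 63.9]), 89.0, 729)
bar (array([568.7, 242.9]), array([33. , 21.4]), 85.3, 182)
side [-14. -13. -12. -12. -12. -11. -11.  -9.  -9.  -9.  -9.  -9.  -9.  -8.
  -8.  -8.  -7.  -7.  -7.  -7.  -7.  15.  15.  16.  17.  18.  19.  20.
  20.  20.  21.  21.  22.  23.  23.  23.  24.  25.  26.  27. 133. 133.
 134. 135. 135. 135. 136. 136. 136. 137. 137. 138. 138. 138. 138. 138.
 138. 138. 139. 139. 140. 140. 141. 142. 143. 144.]
top [-177. -175. -169. -168. -165. -164. -162. -158. -157. -156. -155. -153.
 -153. -150. -150. -150. -145. -144. -144. -138. -136. -128. -126. -124.
 -124. -117. -109. -106. -105. -105. -104. -103. -103. -102. -101. -101.
 -100. -100.  -99.  -98.  -97.  -97.  -94.  -92.  -89.  -84.  -82.  -80.
  -77.  -76.  -74.  -62.  -60.  -58.  -58.  -54.  -47.  -40.  -32.  -27.
  -26.  -25.  -24.  -19.  -16.  -16.  -16.  -16.  -15.  -14.  -14.  -13.
  -12.  -12.  -11.   -9.   -9.    1.    4.   11.   14.   14.   15.   16.
   19.   22.   22.   35.   51.   90.   98.  105.  119.  136.  136.  137.
  138.  140.  140.  140.  141.  142.  143.  143.  143.  144.  144.  145.
  147.  152.  157.  170.  173.]
```

View pics/cell4.png

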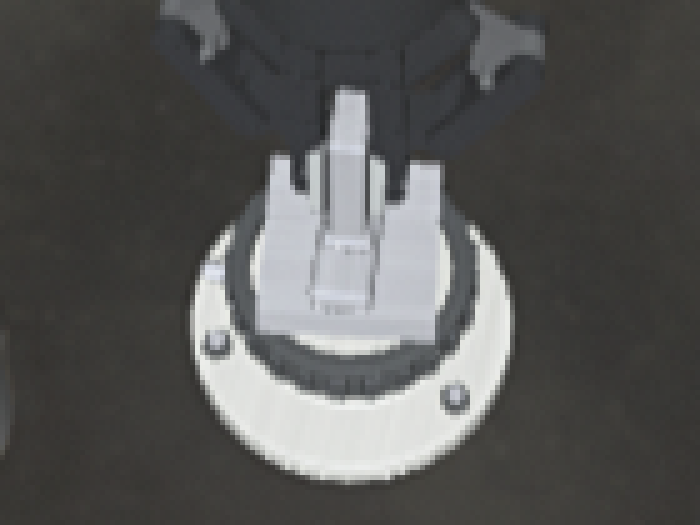

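The plate is still turning with the spanner, now at about -91°. The drain tube lies at about -9.5°, so the stop should come within another 0.05–0.1 rad.

```bash
python3 -m pendant '[[0,0,0,0,0,-0.012,1]]' >/dev/null;python3 s.py
python3 -m pendant '[[0,0,0,0,0,-0.012,1]]'>/dev/null;python3 s.py
```

```text
STATE [0.5677 0.2259 0.0933] 1.468 F [-2.7 -0.6  7.3] T [-0.231  0.521  0.173]
STATE [0.5677 0.2259 0.0933] 1.456 F [-2.4 -1.   6.1] T [-0.228  0.566  0.133]
```

```bash
python3 -m pendant '[[0,0,0,0,0,-0.012,1]]' >/dev/null;python3 s.py
python3 -m pendant '[[0,0,0,0,0,-0.012,1]]'>/dev/null;python3 s.py
```

```text
STATE [0.5677 0.2259 0.0933] 1.445 F [-1.8 -0.9  7.2] T [-0.259  0.503  0.312]
STATE [0.5677 0.226  0.0933] 1.433 F [-2.2 -0.8  7.2] T [-0.29   0.473  0.58 ]
```

The torque jumped to 0.58 N m, so the collar is at its stop. I'll ease off, centre the prongs in the holes and lift out.

```bash
python3 -m pendant '[[0,0,0,0,0,0.03,1],[0,0,0,0,0,0.03,1],[0,0,0,0,0,0,1]]' >/dev/null;python3 s.py
python3 -m pendant '[[0,0,0.001,0,0,0,1],[0,0,0.003,0,0,0.0,1],[0,0,0.005,0,0,0,1]]' >/dev/null;python3 s.py
```

```text
STATE [0.5677 0.226  0.0933] 1.493 F [-1.5 -0.5  6.7] T [-0.176  0.481  0.032]
STATE [0.5675 0.226  0.1017] 1.493 F [-0.7 -0.  -1.5] T [0.015 0.014 0.   ]
```

```bash
python3 -m pendant '[[0,0,0.01,0,0,0,1],[0,0,0.025,0,0,0,1],[0,0,0.03,0,0,0,1],[0,0,0,0,0,0.1,1],[0,0,0,0,0,0.1,1]]' >/dev/null;python3 s.py
python3 -m pendant '[[-0.0073,-0.0543,0,0,0,0.121,1],[-0.0073,-0.0543,0,0,0,0.121,1],[-0.0073,-0.0543,0,0,0,0.121,1],[-0.0073,-0.0543,0,0,0,0.121,1]]' >/dev/null;python3 s.py
python3 -m pendant '[[-0.0073,-0.0543,0,0,0,0.121,1],[-0.0073,-0.0543,0,0,0,0.121,1],[-0.0073,-0.0543,0,0,0,0.121,1],[-0.0073,-0.0543,0,0,0,0.121,1]]' >/dev/null
python3 -m pendant '[[0,0,0,0,0,0,1],[0,0,0,0,0,0,1]]' >/dev/null;python3 s.py
```

```text
STATE [0.5677 0.2262 0.1678] 1.696 F [-0.1 -0.6 -2.9] T [ 0.029  0.004 -0.047]
STATE [0.5382 0.007  0.1674] 2.181 F [-0.2 -0.7 -2.6] T [ 0.002 -0.054  0.043]
STATE [ 0.509  -0.2086  0.1671] 2.659 F [-1.   0.4 -2. ] T [ 0.049 -0.01   0.041]
```

```bash
python3 -m pendant '[[0,0,-0.03,0,0,0,1],[0,0,-0.03,0,0,0,1],[0,0,-0.02,0,0,0,1],[0,0,-0.011,0,0,0,1],[0,0,0,0,0,0,1]]' >/dev/null;python3 s.py
python3 -m pendant '[[0,0,-0.003,0,0,0,1],[0,0,-0.003,0,0,0,1]]' >/dev/null;python3 s.py
python3 -m pendant '[[0,0,-0.003,0,0,0,1],[0,0,-0.003,0,0,0,1],[0,0,-0.002,0,0,0,1]]' >/dev/null;python3 s.py
```

```text
STATE [ 0.5093 -0.2073  0.0753] 2.662 F [ 0.1  0.4 -1.8] T [-0.04   0.012  0.   ]
STATE [ 0.5096 -0.2084  0.0702] 2.661 F [ 0.3 -0.6 -1.8] T [ 0.006 -0.015 -0.004]
STATE [ 0.5092 -0.2084  0.0615] 2.661 F [-0.  -0.  -1.1] T [-0.005  0.029 -0.024]
```

```bash
python3 -m pendant '[[0,0,-0.002,0,0,0,1],[0,0,-0.001,0,0,0,1],[0,0,0,0,0,0,1]]' >/dev/null;python3 s.py
python3 -m pendant '[[0,0,-0.001,0,0,0,1],[0,0,0,0,0,0,1]]' >/dev/null;python3 s.py
```

```text
STATE [ 0.5092 -0.2084  0.0586] 2.661 F [-1.1  0.6 -2.1] T [-0.026  0.016 -0.009]
STATE [ 0.5092 -0.2084  0.0577] 2.661 F [-0.4 -0.5 -2.1] T [ 0.018  0.028 -0.046]
```

```bash
python3 -m pendant '[[0,0,-0.0005,0,0,0,1],[0,0,0,0,0,0,1]]' >/dev/null;python3 s.py
python3 -m pendant '[[0,0,-0.0005,0,0,0,1],[0,0,0,0,0,0,1]]' >/dev/null;python3 s.py
```

```text
STATE [ 0.5093 -0.2084  0.0574] 2.661 F [-0.2  0.2  1.8] T [ 0.067  0.152 -0.002]
STATE [ 0.5093 -0.2084  0.0573] 2.661 F [-2.3  0.9  9.5] T [0.213 0.478 0.044]
```

```bash
python3 -m pendant '[[0,0,0,0,0,0,0.7],[0,0,0,0,0,0,0.4],[0,0,0,0,0,0,0.1],[0,0,0,0,0,0,0],[0,0,0,0,0,0,0]]'
python3 -m pendant '[[0,0,0.01,0,0,0,0],[0,0,0.03,0,0,0,0],[0,0,0.05,0,0,0,0],[0,0,0.05,0,0,0,0],[0,0,0.03,0,0,0,0]]' >/dev/null
python3 -m pendant '[[0,0.05,0,0,0,0,0],[0,0.05,0,0,0,0,0],[0,0.05,0,0,0,0,0],[0,0,0,0,0,0,0],[0,0,0,0,0,0,0]]' >/dev/null;python3 s.py
python3 -c "
from h import *
im,d=ctrl.grab_frame('side');P=cloud('side',d)
print('rest',rect(sel(P,.509,-.209,.07,.022,.036)));print('paddle',rect(sel(P,.509,-.209,.07,.085,.13)),sel(P,.509,-.209,.04,.0,.2)[:,2].max());print('bar',rect(sel(P,.509,-.209,.07,.037,.048)))
print('plate',rect(sel(P,.568,.227,.06,.055,.07)))
cv2.imwrite('pics/end.png',im[:,:,::-1])"
```

```text
time_s: 22.95
tcp_pos: [0.5092, -0.2084, 0.0566]
tcp_rot: [-3.142, -0.0, 2.661]
ft_force: [0.5, -0.6, 0.3]
grip_width: 0.0852
finger_force: 0.0
STATE [ 0.5092 -0.0588  0.2272] 2.661 F [ 0.6 -0.4  0.6] T [ 0.026  0.035 -0.   ]
rest (array([ 509.6, -208.3]), array([ 61. , 100.4]), 63.3, 407)
paddle (array([ 508.6, -205.2]), array([15.1, 23.7]), 64.5, 67) 0.10257676242500362
bar (array([ 509.7, -204.9]), array([24.7, 63.9]), 62.7, 126)
plate (array([567.3, 226.6]), array([66.7, 63.9]), 88.7, 1173)
```

View pics/end.png

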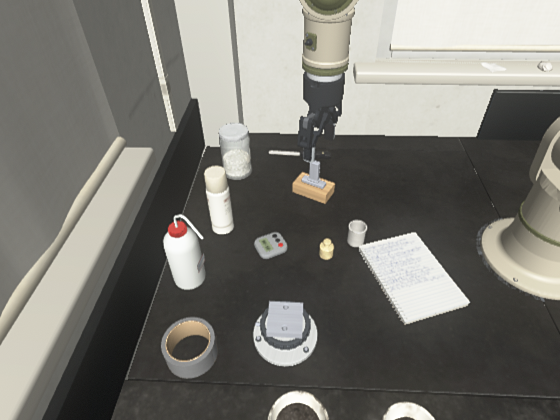

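The spanner stands upright in its rest at (175,315), the plate is turned with its holes lined up, and the other things on the bench have not moved. I'm handing in.

```bash
python3 -c "
from rig import ctrl
print(ctrl.sign_off())"
```

```text
the job is handed in; nothing more can be done
None
```

The collar is turned clockwise against its stop (torque rose from about 0.15 to 0.58 N m, then I eased off), the spanner is back upright in its rest, nothing else on the bench was moved, and the job is handed in at about 24 s.

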